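Lock the stage carriage and couple the grease pump to its tilted nipple

TASK

Turn the black clamp knob on the linear stage's carriage clockwise to its stop (about a quarter turn), so that the carriage is locked where it stands. Then take the push-type grease pump out of its stand, press its coupler squarely onto the tilted nipple at the end of the carriage until it snaps on, and push the barrel on against its spring, well past half of its 10 mm stroke. Finish while still holding the pump pressed in like that, and leave the beaker and the timer where they are.

Things in the scene. Friction and masses are not known exactly. Their poses are not given: they have to be found in the camera images.
- clamp_knob (a joint): Angle (rad) of the black wing knob on the carriage: 0 = free, wing along the rail; grows clockwise seen from above up to an end stop at 1.5 (wing across the rail). Starts between 0 and 0.25. Beyond 0.35 it presses a sprung brake pad on the rail; at 1.2 the carriage holds about 17 N, at the stop about 24 N. Turns stiffly (up to 0.17 N m), stays where it is left, one grasp is enough.
- clamp_knob_grip (a point): Centre of the knob's wing, on the knob's upright axis: a plastic bar 46 mm long, 13 mm wide, 24 mm high (its top 12 mm above this point), 79 mm above the worktop and 27 mm above the carriage's plate. Turns with the knob: y axis along the wing, x axis across its 13 mm. Below the wing is a round hub, 27 mm diameter, 11 mm high.
- carriage_top (a point): Centre of the top of the carriage's aluminium plate, 80 mm across the rail, 84 mm along it, 52 mm above the worktop. Axes: y along the rail, x across, z up. Unlocked it slides easily along the rail (about 1 N).
- stage: Linear stage with rail, carriage, knob and nipple; its base, 90 by 320 mm and 12 mm thick, is fixed to the worktop, rail roughly left to right as the robot sees it. Origin under the base's centre, y axis along the rail.
- nipple_head (a point): Centre of the 10 mm ball head of the steel grease nipple on the carriage's right-hand (-y) end, 71 mm above the worktop, 74 mm from the carriage's middle. Its z axis is the nipple's axis, pointing outward: it leans 30 degrees from upright, along the rail, away from the carriage. The neck below the head is 6.4 mm thick, 18 mm long, then a hexagon 15 mm wide.
- pump: Push-type grease pump, a short round aluminium tool 110 mm long, loose, 0.27 to 0.39 kg, standing upright nose down in its stand. Origin at the coupler's mouth with the spring relaxed, z axis along the pump toward its black cap. From the bottom: steel coupler, thin rod, sleeve 16 mm thick, finger flange, barrel, cap. Any turn about its own axis will do.
- pump_grip (a point): Centre of the pump's round barrel, where to grip: 28 mm diameter, 80 mm above the relaxed mouth, 88 mm above the worktop at the start. The flange (46 mm diameter, 5 mm thick) has its upper face 21 mm below this point: fingertips can bear on it and push. The cap (30 mm diameter) ends 29.5 mm above. Lifts straight up out of the stand, clear once raised 60 mm.
- coupler_mouth (a point): Centre of the coupler's bell mouth, the pump's lower end: 22 mm outside diameter; inside a cone from 17 mm diameter at the mouth to 12 mm at 8 mm depth, which leads the nipple's head in when it is up to about 4 mm off. Moves with the coupler. Axes as the pump's: z toward the cap.
- coupler_seat (a point): Point on the coupler's axis 14.2 mm above the mouth: the centre of the nipple's head sits here once snapped in. Four sprung jaws 10 mm above the mouth spread over the head under a push of about 6 N and close behind it; the head then bears on a fixed seat and is held against a pull of a few N.
- pump_stroke (a joint): How far the coupler is pushed into the barrel against the pump's spring (m): 0 relaxed, 0.010 fully in (end stop). The spring yields from 8.4 N, after the snap; it takes 12 N at 5 mm, 15.4 N at 10 mm.
- stand_rim (a point): Centre of the rim, 62 mm above the worktop, of the grey drip stand (cup 48 mm diameter, 27 mm inside, on a 66 mm dark foot) that holds the pump at the start, the pump's flange lying on the rim. Fixed to the worktop in front of the stage, to its right or left.
- beaker: Small glass beaker, 44 mm diameter, 58 mm high, origin under its centre; a bystander in front of the stage, on the other side from the stand.
- bench_timer: White bench timer, 62 by 66 by 18 mm, origin under its centre; a bystander in front of the stage.
Things that resemble listed ones, but are neither listed nor needed, are in the scene too. Of the things shaped like the pump, the aluminium one is meant.

How it is judged (in metres and radians):
On the way, in this order (a step that is already met when the one before it is completed fails the run):
1. the clamp knob is turned to its stop and the carriage is locked where it stood (value of joint clamp_knob above 1.2 rad and distance of carriage_top from where it was at the start of the episode below 0.015 m), for 0.2 s.
2. the coupler is snapped squarely onto the nipple (distance between coupler_seat and nipple_head below 0.003 m and angle between the z axis of coupler_seat and the z axis of nipple_head, either way round below 0.14 rad), for 0.2 s.
At the end, for the whole second after the job is handed in: The clamp knob stands at 1.2 rad or more; the carriage is within 15 mm of where it started; the coupler is snapped on the nipple (its seat within 3 mm of the head's centre, axes within 8 degrees); the gripper holds the pump and keeps it pushed in by more than 5 mm of its 10 mm stroke (all of step 1 and all of step 2 and value of joint pump_stroke above 0.005 m and contact force between pump and stage above 6 N and contact force between the fingers and pump above 3 N); the arm keeps its last pose, push and grip.
It fails at once if the beaker or the timer is knocked away (distance of any of beaker, bench_timer from where it was at the start of the episode above 0.03 m).
It also fails if it takes over 61 s, if anything falls off the work surface, if the arm or the gripper's body presses on something with over 40 N, if the wrist force passes 120 N, or if a joint passes its speed limit or range.

ROBOT

A 6-joint arm with a two-finger parallel gripper is mounted at the origin on a cart in front of the work surface, level with it; the furniture and walls round the work are solid. World frame = base frame: x ahead of the robot, y to its left, z up, the work surface at z = 0. Lengths are in mm, angles in rad, forces in N, time in s.
With the tool pointing down it reaches from about 350 to 775 mm from the base axis. Payload 7.3 kg.
Tool frame: the origin (TCP) lies at the very end of the fingers, on their centre line; the grasp point (between the pads) lies 19 mm behind it (bot.tcp_to_grasp is the distance from the TCP to the grasp point, in mm); z points along the fingers, y is the direction in which the jaws open and shut (so a half turn about z gives the same grasp; the last joint's range is limited). The gripper opens to 92 mm and grips with 3 to 60 N. Pads are 19 mm wide; open, the fingers measure 130 mm over their backs; the gripper's body (75 mm by 190 mm) begins 47 mm behind the grasp point.
Start: joints at [1.022, 0.342, 1.524, -0, 1.275, -0.146], TCP at [205.786, 483.008, 226.741] pointing down, gripper open.
Joint ranges: [-2.53, 2.53], [-0.77, 2.02], [0.04, 2.7], [-1, 4.14], [0.28, 2.66], [-3.11, 3.11]. Speed limits (rad/s): [2.57, 2.57, 3.14, 3.14, 3.14, 3.14].

INTERFACE

Orientations are given as [roll, pitch, yaw] about the fixed x, y, z axes, in that order (R = Rz(yaw) Ry(pitch) Rx(roll)).
In Python, from plant import bot gives the robot as it stands. The module is installed in compiled form; this text tells all that it offers.
- The arm moves only by the tool carry_out, never from a script. Its argument "motion" is a list of rows, each a list of 5 numbers: the closure, from 0 (fully open) to 1 (shut), then the shift along the tool's x, y, z in mm, then the turn about the tool's z in degrees. In form: [[claw, dx, dy, dz, spin], ...]. A call has 1 to 10 rows; each row is the pose to reach, as a shift and turn from the pose measured when the call began, along the tool's axes at that moment; what a row does not reach only later rows make up. A row lasts 1/8 s, in which the tool goes at most 62.5 mm and 10.7 degrees, less where a joint would pass 70% of its speed; a pose out of reach is approached as far as the arm can. A call with a gripper value outside its range is refused whole. The fingers move at their own pace and stop on an object; the grip force is fixed at half the most. Time passes only in rows, so rows that repeat a pose let the fingers close. It gives the time, the measured TCP pose, the force and the opening at its end, in the units of the state.
- bot.get_obs(): the state, without advancing time (a new reading comes with each control period).
- bot.capture(name): name is "side" or "top" or "wrist"; returns a dict with "color" (420x560x3 uint8, red, green, blue), "depth" (420x560 float32, mm along the optical axis (not along the pixel's ray), 0 where there is no reading), "K" (3x3 intrinsics, pixels), "camera_from_world" (4x4, takes a point from world to camera coordinates). Camera axes: x right, y down, z forward; pixel columns grow to the right and rows downward; lengths in mm; the calibration is good to about 2 mm. A picture is of the moment at which its call begins.
- bot.close_job(): hands the job in, once; it reports no verdict.
The state is a dict: "time": time; "joint_positions": joint angles; "dq": joint speeds; "tau": joint torques, N m; "tool_pos": TCP position; "tcp_rot": TCP orientation; "contact_force": force on the tool from outside, world axes, zero at the start; "moment": the same for the moment, N m; "grip_width": finger opening in mm.
Only numpy, scipy, OpenCV 4.12 (cv2) and the standard library are available. Lean on these libraries where they do the work, as an engineer would, in place of code of your own. Each camera call takes 0.05 s, during which the arm holds its last target.

## Working session

There is one attempt and no reset: what is moved stays moved. The work goes in short steps, Python scripts to look and compute and a tool call to move; the robot and the scene stay as the last step left them, time stands still between calls to the robot, and variables do not carry over. Pictures are saved under pics/ and viewed, and the job is handed in when it is done.

Besides the shell and the picture viewer there is one more tool, called after "Request:" as name([rows], argument=value, ...), one row to a line, values as JSON. carry_out: Moves the arm, as the interface text tells. Its arguments: {"type":"object","properties":{"motion":{"type":"array","items":{"type":"array","items":{"type":"number"}}}},"required":["motion"]}

```bash
mkdir -p pics; ls; python3 - <<'E'
from plant import bot
import cv2,numpy as np
o=bot.get_obs()
for k,v in o.items(): print(k,np.round(v,3))
print(bot.tcp_to_grasp)
for n in ["top","side","wrist"]:
    c=bot.capture(n); cv2.imwrite(f"pics/{n}0.png",c["color"][:,:,::-1]); np.savez(f"{n}0.npz",**c)
    print(n,c["K"].round(1).tolist(),c["camera_from_world"].round(3).tolist())
E
```

```text
pics
time 0.0
joint_positions [ 1.022  0.343  1.525 -0.     1.275 -0.146]
dq [-0.001  0.001  0.001  0.002  0.    -0.   ]
tau [ -0.    -43.123 -24.422   0.072   0.056  -0.   ]
tool_pos [205.559 482.656 226.048]
tcp_rot [-3.14  -0.     2.739]
contact_force [ 0.147  0.985 -0.21 ]
moment [-0.027  0.063 -0.021]
grip_width 91.494
18.8
top [[382.4, 0.0, 282.0], [0.0, 382.4, 209.4], [0.0, 0.0, 1.0]] [[0.001, -1.0, -0.03, 15.199], [-0.997, 0.001, -0.083, 531.438], [0.083, 0.03, -0.996, 1070.122], [0.0, 0.0, 0.0, 1.0]]
side [[474.5, 0.0, 279.2], [0.0, 474.5, 205.3], [0.0, 0.0, 1.0]] [[0.997, 0.075, 0.018, -533.224], [0.062, -0.642, -0.764, 32.042], [-0.046, 0.763, -0.645, 1196.15], [0.0, 0.0, 0.0, 1.0]]
wrist [[333.6, 0.0, 277.7], [0.0, 333.6, 208.6], [0.0, 0.0, 1.0]] [[0.391, 0.92, -0.001, -523.939], [0.877, -0.373, 0.302, -39.214], [0.278, -0.119, -0.953, 390.439], [0.0, 0.0, 0.0, 1.0]]
```

View pics/top0.png

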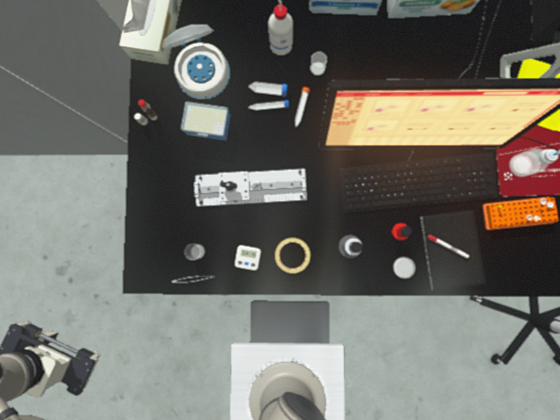

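View pics/side0.png

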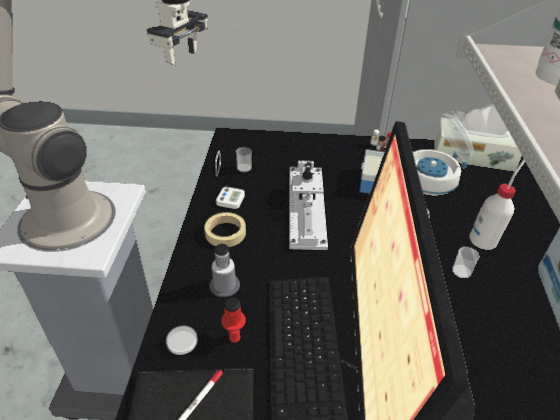

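View pics/wrist0.png

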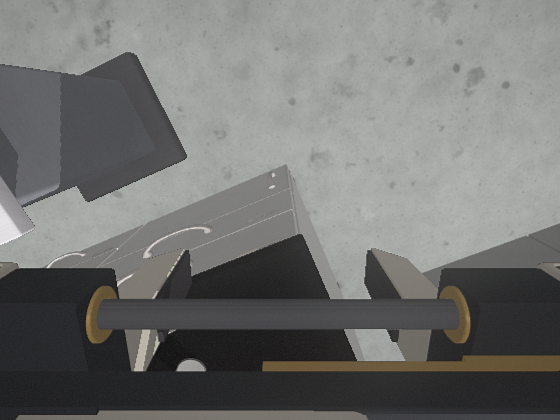

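```bash
cat > h.py <<'E'
import numpy as np,cv2
def load(n): return dict(np.load(n))
def ray(c,u,v):
    K=c["K"];T=c["camera_from_world"];R=T[:3,:3];t=T[:3,3]
    o=-R.T@t; d=R.T@np.linalg.solve(K,[u,v,1.]); return o,d
def onz(c,u,v,z):
    o,d=ray(c,u,v); return o+d*(z-o[2])/d[2]
def pt(c,u,v):
    o,d=ray(c,u,v); return o+d*float(c["depth"][int(round(v)),int(round(u))])
def proj(c,p):
    T=c["camera_from_world"];q=c["K"]@(T[:3,:3]@np.asarray(p,float)+T[:3,3]);return q[:2]/q[2]
def tri(c1,p1,c2,p2):
    o1,d1=ray(c1,*p1);o2,d2=ray(c2,*p2);d1/=np.linalg.norm(d1);d2/=np.linalg.norm(d2)
    s=np.linalg.lstsq(np.stack([d1,-d2],1),o2-o1,rcond=None)[0]
    a=o1+s[0]*d1;b=o2+s[1]*d2;return (a+b)/2,np.linalg.norm(a-b)
def crop(c,x0,y0,x1,y1,s,name):
    im=c["color"][y0:y1,x0:x1,::-1]; cv2.imwrite("pics/"+name,cv2.resize(im,None,fx=s,fy=s,interpolation=cv2.INTER_CUBIC))
E
python3 - <<'E'
from h import *
t=load("top0.npz");s=load("side0.npz")
crop(t,185,160,315,216,6,"t_stage.png")
crop(s,270,150,350,260,5,"s_stage.png")
crop(t,325,215,425,285,7,"t_pump.png")
crop(s,190,230,260,350,5,"s_pump.png")
E
```

```text
(no output)
```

View pics/t_stage.png

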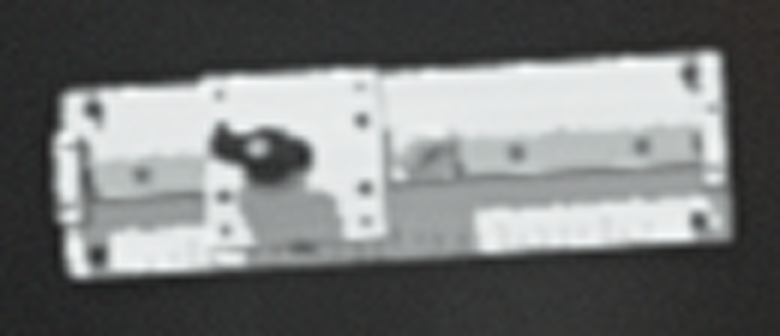

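View pics/s_stage.png

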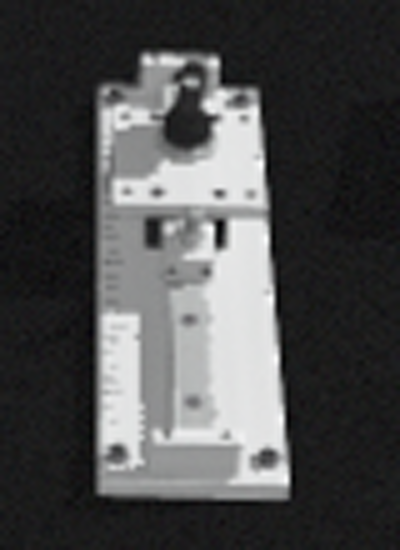

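View pics/t_pump.png

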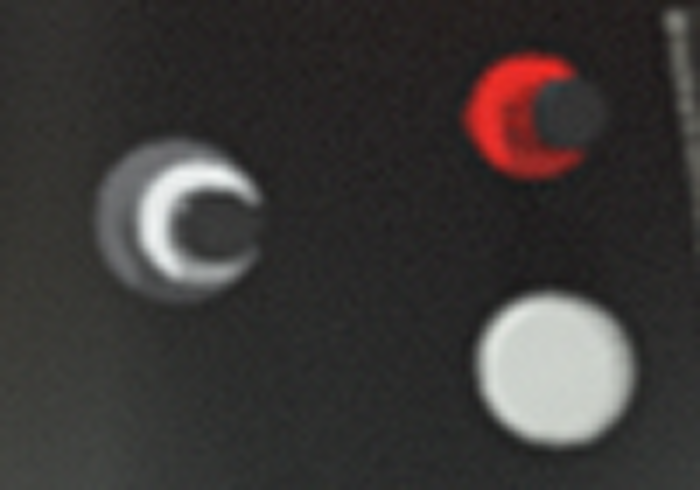

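View pics/s_pump.png

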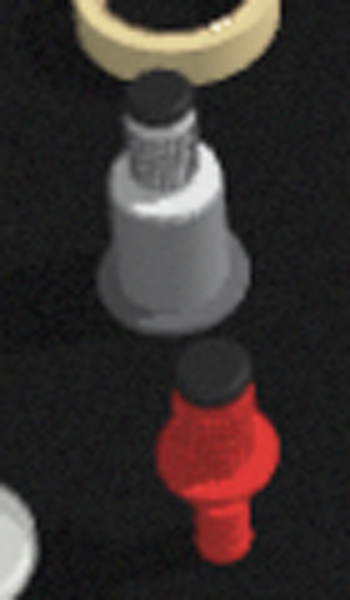

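```bash
python3 - <<'E'
from h import *
t=load("top0.npz");s=load("side0.npz")
f=lambda u,v:(185+u/6,160+v/6)
P=[onz(t,*f(*p),52) for p in [(205,75),(380,68),(385,235),(215,248)]]
print(np.round(P,1),np.mean(P,0))
c=np.mean(P,0)
B=[onz(t,*f(*p),12) for p in [(60,92),(720,50),(733,240),(72,278)]]
print(np.round(B,1),np.mean(B,0))
r=(np.array(B[0])+B[3]-B[1]-B[2]); print("rail ang",np.degrees(np.arctan2(r[1],r[0])))
r=(np.array(P[0])+P[3]-P[1]-P[2]); print("rail ang",np.degrees(np.arctan2(r[1],r[0])))
# pump cap
tc=(325+220/7,215+225/7); print("cap top",onz(t,*tc,117.5), "foot", onz(t,325+180/7,215+220/7,5))
sc=(190+160/5,230+90/5); print(tri(t,tc,s,sc))
print("knob hub top white dot",onz(t,*f(260,150),91))
for n,p in dict(b=(194,251),tm=(248,258)).items(): print(n,onz(t,*p,15))
# FK-ish: wrist cam relative to tool
w=load("wrist0.npz");T=w["camera_from_world"];R=T[:3,:3];print("wrist cam pos",-R.T@T[:3,3],"fwd",R[2])
E
```

```text
[[633.3 191.6  52. ]
 [636.3 109.3  52. ]
 [557.7 106.3  52. ]
 [551.7 185.7  52. ]] [594.73899381 148.22693232  52.        ]
[[632.5 270.5  12. ]
 [651.8 -50.9  12. ]
 [559.3 -56.8  12. ]
 [541.4 262.8  12. ]] [596.2520128  106.39152486  12.        ]
rail ang 93.32650105066553
rail ang 93.15990441130866
cap top [ 425.91174598 -179.02140251  117.5       ] foot [ 426.19533118 -181.04328792    5.        ]
(array([ 427.65451066, -179.35820217,  113.29426084]), np.float64(3.67610328204766))
knob hub top white dot [591.95773373 158.49307228  91.        ]
b [412.42568136 268.12736889  15.        ]
tm [392.91336021 112.49342204  15.        ]
wrist cam pos [130.98418593 514.14826912 383.38812742] fwd [ 0.2777875  -0.11938315 -0.95319556]
```

Request:
carry_out([
  [0,-60,-18,3,8],
  [0,-120,-37,6,16],
  [0,-180,-55,9,25],
  [0,-240,-73,12,34],
  [0,-300,-91,15,43],
  [0,-360,-110,18,52],
  [0,-420,-128,21,61],
  [0,-482,-147,24,69],
  [0,-482,-147,26,76],
  [0,-482,-147,26,76],
])

```text
time: 1.4
tool_pos: [591.4, 157.8, 199.3]
tcp_rot: [-3.139, 0.001, 1.412]
contact_force: [-0.7, 0.4, 0.2]
grip_width: 91.5
```

```bash
python3 - <<'E'
from plant import bot
import cv2,numpy as np
o=bot.get_obs()
for k,v in o.items(): print(k,np.round(v,3))
for n in ["top","wrist"]:
    c=bot.capture(n); cv2.imwrite(f"pics/{n}1.png",c["color"][:,:,::-1]); np.savez(f"{n}1.npz",**c)
E
```

```text
time 1.4
joint_positions [ 1.360e-01  5.250e-01  1.309e+00 -1.000e-03  1.310e+00  2.950e-01]
dq [ 0.03  -0.023  0.012  0.003  0.001 -0.053]
tau [-1.2740e+00 -5.2076e+01 -2.5199e+01 -1.6000e-02 -7.0000e-02  6.6200e-01]
tool_pos [591.416 157.757 199.299]
tcp_rot [-3.139e+00  1.000e-03  1.412e+00]
contact_force [-0.721  0.385  0.214]
moment [-0.093  0.109 -0.017]
grip_width 91.521
```

View pics/wrist1.png

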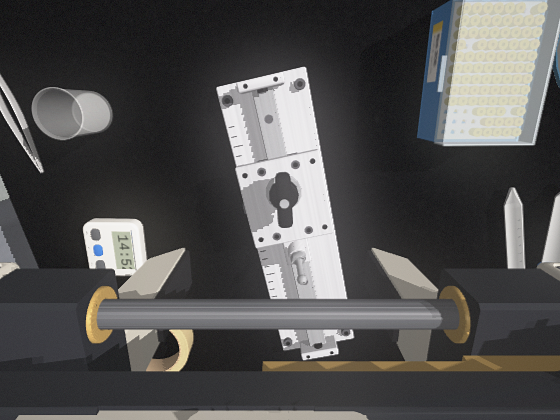

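```bash
python3 - <<'E'
from h import *
w=load("wrist1.npz")
crop(w,225,145,345,300,5,"w1a.png")
g=w["color"].max(2)
m=((g<75)).astype(np.uint8); m[:,:262]=0;m[:,306:]=0;m[:166]=0;m[232:]=0
print(cv2.connectedComponentsWithStats(m)[2])
d=w["depth"]
for v in range(170,232,4): print(v,[int(round(pt(w,u,v)[2])) for u in range(262,310,4)])
E
```

```text
[[     0      0    560    420 235122]
 [   277    175      1      1      1]
 [   276    177      1      1      1]
 [   276    180      1      1      1]
 [   276    182      1      1      1]
 [   273    185      1      1      1]
 [   270    187      3      5      6]
 [   270    193      1      1      1]
 [   270    195     11     19     43]
 [   276    199      1      3      3]
 [   281    199      1      1      1]
 [   297    198      1      1      1]
 [   292    205      2      2      2]
 [   279    216      1      1      1]
 [   279    218      2      6      7]
 [   292    222      1      1      1]
 [   280    225      3      2      3]
 [   291    225      1      1      1]
 [   284    227      1      1      1]
 [   288    226      2      1      2]]
170 [52, 51, 50, 51, 51, 51, 51, 51, 51, 53, 52, 50]
174 [51, 51, 52, 50, 78, 81, 81, 52, 51, 53, 51, 51]
178 [52, 52, 51, 55, 89, 89, 90, 55, 52, 51, 51, 51]
182 [51, 51, 56, 56, 91, 90, 89, 87, 56, 52, 51, 51]
186 [51, 51, 56, 68, 90, 90, 91, 87, 66, 55, 50, 51]
190 [51, 54, 65, 68, 89, 91, 90, 88, 68, 55, 51, 52]
194 [52, 55, 68, 67, 90, 90, 89, 89, 67, 66, 53, 51]
198 [51, 52, 67, 69, 88, 90, 90, 87, 67, 54, 52, 52]
202 [51, 51, 55, 68, 90, 90, 90, 89, 67, 52, 51, 51]
206 [51, 52, 51, 67, 89, 91, 91, 89, 51, 51, 50, 51]
210 [50, 52, 51, 52, 89, 91, 91, 90, 52, 52, 50, 52]
214 [52, 52, 51, 52, 89, 91, 91, 90, 51, 52, 51, 52]
218 [51, 53, 50, 52, 89, 91, 91, 90, 52, 51, 52, 50]
222 [52, 50, 51, 51, 88, 89, 90, 90, 51, 51, 52, 51]
226 [51, 51, 51, 51, 50, 89, 91, 90, 52, 52, 51, 52]
230 [52, 51, 53, 52, 51, 51, 51, 51, 50, 52, 50, 52]
```

View pics/w1a.png

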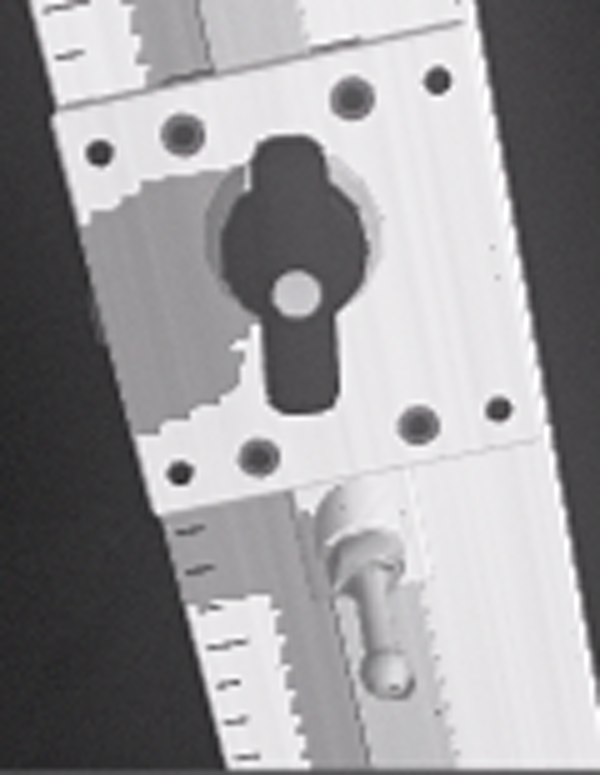

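```bash
cat >> h.py <<'E'
def cloud(c,x0,y0,x1,y1):
    K=c["K"];T=c["camera_from_world"];u,v=np.meshgrid(np.arange(x0,x1),np.arange(y0,y1))
    d=c["depth"][y0:y1,x0:x1].astype(float)
    q=np.stack([(u-K[0,2])/K[0,0]*d,(v-K[1,2])/K[1,1]*d,d],-1)
    return (q-T[:3,3])@T[:3,:3]
E
python3 - <<'E'
from h import *
w=load("wrist1.npz")
P=cloud(w,262,166,308,234).reshape(-1,3)
k=P[P[:,2]>86][:,:2]
r=cv2.minAreaRect(k.astype(np.float32)); print("wing",r,len(k))
m=k.mean(0);e=np.linalg.svd(k-m)[2][0] if False else np.linalg.eigh(np.cov(k.T))[1][:,1]; print(m,np.degrees(np.arctan2(e[1],e[0])))
P=cloud(w,225,145,350,300).reshape(-1,3)
k=P[abs(P[:,2]-52)<2][:,:2]; r=cv2.minAreaRect(k.astype(np.float32)); print("plate",r)
# plate corners by pixel
cs=[(54,112),(462,22),(538,436),(162,514)]
C=np.array([onz(w,225+a/5,145+b/5,52) for a,b in cs]);print(C.round(1),C.mean(0))
e=(C[0]+C[1]-C[2]-C[3]);print(np.degrees(np.arctan2(e[1],e[0])))
u,v=225+387/5,145+672/5
print("ball",onz(w,u,v,71),pt(w,u,v))
Q=cloud(w,295,273,308,288).reshape(-1,3);Q=Q[(Q[:,2]>64)];print(Q.round(0)[::4])
E
```

```text
wing ((599.8221435546875, 187.95167541503906), (102.10440826416016, 12.908403396606445), 84.9394760131836) 784
[597.49613985 161.35450494] 84.77070487739293
plate ((598.592041015625, 136.299560546875), (79.72028350830078, 109.44391632080078), 3.2708780765533447)
[[557.6 188.5  52. ]
 [633.9 193.2  52. ]
 [639.  110.8  52. ]
 [563.3 105.7  52. ]] [598.45897603 149.55189511  52.        ]
93.7410400787902
ball [602.98217919  74.6077863   71.        ] [602.99993323  76.2274939   73.82106573]
[[600.  79.  65.]
 [604.  79.  67.]
 [601.  80.  69.]
 [599.  78.  68.]
 [603.  79.  71.]
 [600.  79.  71.]
 [604.  79.  72.]
 [599.  78.  72.]
 [603.  78.  73.]
 [607.  75.  69.]
 [601.  78.  74.]
 [605.  77.  74.]
 [599.  77.  73.]
 [603.  77.  74.]
 [606.  75.  73.]
 [601.  77.  76.]
 [604.  76.  75.]
 [599.  74.  73.]
 [602.  76.  76.]
 [606.  72.  71.]
 [601.  75.  76.]
 [605.  74.  76.]
 [602.  72.  74.]
 [600.  72.  74.]
 [605. 239. 357.]]
```

```bash
python3 - <<'E'
from h import *
w=load("wrist1.npz")
P=cloud(w,262,166,308,234).reshape(-1,3)
k=P[(P[:,2]>86)&(P[:,2]<95)][:,:2]
r=cv2.minAreaRect(k.astype(np.float32)); print("wing",r,len(k))
print(onz(w,225+296/5,145+273/5,91))
E
```

```text
wing ((597.3074951171875, 159.55482482910156), (45.088470458984375, 12.908403396606445), 84.9394760131836) 773
[598.08119074 162.23018415  91.        ]
```

Request:
carry_out([
  [0,3,6,50,-4],
  [0,3,6,100,-4],
  [0,3,6,122,-4],
  [0,3,6,129,-4],
  [0,3,6,129,-4],
  [1,3,6,129,-4],
  [1,3,6,129,-4],
  [1,3,6,129,-4],
  [1,3,6,129,-4],
  [1,3,6,129,-4],
])

```text
time: 2.75
tool_pos: [597.1, 160.8, 71.2]
tcp_rot: [-3.14, 0.001, 1.485]
contact_force: [0.1, -0.4, 0.6]
grip_width: 46.5
```

Request:
carry_out([
  [1,0,0,0,0],
  [1,0,0,0,0],
  [1,0,0,0,0],
  [1,0,0,0,0],
  [1,0,0,0,0],
  [1,0,0,0,0],
])

```text
time: 3.5
tool_pos: [596.6, 160.9, 71.1]
tcp_rot: [-3.139, 0.001, 1.485]
contact_force: [-3.6, -0.5, 2.7]
grip_width: 12.9
```

Request:
carry_out([
  [1,0,0,0,9],
  [1,0,0,0,18],
  [1,0,0,0,27],
  [1,0,0,0,36],
  [1,0,0,0,45],
  [1,0,0,0,54],
  [1,0,0,0,63],
  [1,0,0,0,71],
  [1,0,0,0,78],
  [1,0,0,0,78],
])

```text
time: 4.75
tool_pos: [597.6, 159.9, 71.2]
tcp_rot: [3.139, 0.001, 0.125]
contact_force: [1.3, -4.6, -1.5]
grip_width: 12.8
```

```bash
python3 - <<'E'
from plant import bot
import numpy as np
o=bot.get_obs()
for k in ["joint_positions","tcp_rot","contact_force","moment","grip_width","tool_pos"]: print(k,np.round(o[k],3))
E
```

```text
joint_positions [ 0.139  0.662  1.443 -0.003  1.038  1.586]
tcp_rot [3.139e+00 1.000e-03 1.250e-01]
contact_force [ 1.335 -4.567 -1.514]
moment [-1.047 -0.288  0.077]
grip_width 12.803
tool_pos [597.6   159.87   71.199]
```

Request:
carry_out([
  [1,0,0,0,4],
  [1,0,0,0,4],
  [1,0,0,0,4],
])

```text
time: 5.12
tool_pos: [597.7, 159.8, 71.2]
tcp_rot: [3.139, 0.0, 0.058]
contact_force: [0.0, -2.4, 0.2]
grip_width: 13.2
```

```bash
python3 - <<'E'
from plant import bot
import numpy as np
o=bot.get_obs()
for k in ["tcp_rot","contact_force","moment","grip_width","tool_pos"]: print(k,np.round(o[k],3))
E
```

```text
tcp_rot [3.139 0.    0.058]
contact_force [ 0.017 -2.373  0.181]
moment [-0.456  0.136  0.711]
grip_width 13.237
tool_pos [597.731 159.776  71.205]
```

Request:
carry_out([
  [0,0,0,0,-4],
  [0,0,0,0,-4],
  [0,0,0,0,-4],
  [0,0,0,0,-4],
  [0,0,0,-40,-4],
  [0,0,0,-90,-4],
  [0,0,0,-130,-4],
  [0,0,0,-130,-4],
  [0,0,0,-130,-4],
])

```text
time: 6.25
tool_pos: [597.3, 160.1, 200.5]
tcp_rot: [3.139, 0.002, 0.128]
contact_force: [-0.6, -0.4, -0.1]
grip_width: 91.2
```

```bash
python3 - <<'E'
from plant import bot
from h import *
c=bot.capture("wrist");cv2.imwrite("pics/wrist2.png",c["color"][:,:,::-1]);np.savez("wrist2.npz",**c)
c=bot.capture("top");np.savez("top2.npz",**c); crop(c,185,160,315,216,6,"t2_stage.png")
print(bot.get_obs()["tool_pos"],bot.get_obs()["tcp_rot"])
E
```

```text
[596.96660157 160.01623602 199.58536493] [3.13887051 0.00340368 0.12812225]
```

View pics/wrist2.png

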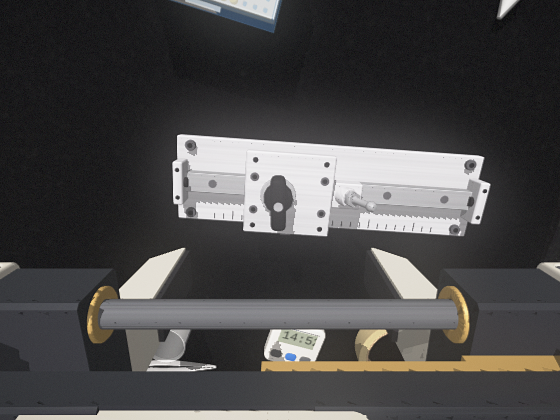

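```bash
python3 - <<'E'
from h import *
w=load("wrist2.npz")
crop(w,235,140,390,245,5,"w2a.png")
P=cloud(w,255,165,305,235).reshape(-1,3)
k=P[(P[:,2]>86)&(P[:,2]<95)][:,:2]
print("wing",cv2.minAreaRect(k.astype(np.float32)),len(k))
E
```

```text
wing ((597.8214111328125, 158.9087677001953), (45.01210021972656, 12.780301094055176), 7.744411468505859) 764
```

View pics/w2a.png

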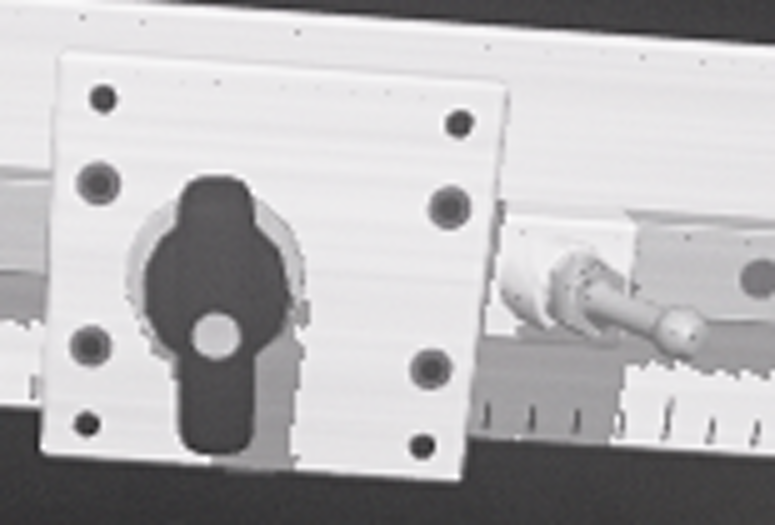

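```bash
python3 - <<'E'
from h import *
w=load("wrist2.npz");w1=load("wrist1.npz")
b2=(235+682/5,140+330/5); b1=(225+387/5,145+672/5)
print(onz(w,*b2,71),onz(w1,*b1,71),tri(w,b2,w1,b1))
Q=cloud(w,int(b2[0])-8,int(b2[1])-8,int(b2[0])+9,int(b2[1])+9).reshape(-1,3)
Q=Q[(Q[:,2]>66)&(Q[:,2]<80)]; 
Q1=cloud(w1,int(b1[0])-8,int(b1[1])-8,int(b1[0])+9,int(b1[1])+9).reshape(-1,3)
Q1=Q1[(Q1[:,2]>66)&(Q1[:,2]<80)]
from scipy.optimize import least_squares
for q in (Q,Q1,np.vstack([Q,Q1])):
    f=lambda c:np.linalg.norm(q-c,axis=1)-5
    print(len(q),least_squares(f,[602,75,71],loss="soft_l1",f_scale=.5).x)
cs=[(62,50),(506,84),(462,480),(42,453)]
C=np.array([onz(w,235+a/5,140+b/5,52) for a,b in cs]);print(C.round(1),C.mean(0))
E
```

```text
[602.69054841  74.29496073  71.        ] [602.98217919  74.6077863   71.        ] (array([602.86015125,  74.48747994,  71.09986381]), np.float64(0.39323967184520536))
112 [602.32094737  74.87226581  69.99058151]
99 [602.11349125  74.90447737  70.02809369]
211 [602.2193806   74.89407269  70.01376811]
[[635.5 191.3  52. ]
 [639.8 110.   52. ]
 [561.7 104.5  52. ]
 [556.8 187.2  52. ]] [598.43925807 148.25245593  52.        ]
```

Request:
carry_out([
  [0,-27,39,-5,-9],
  [0,-53,79,-10,-19],
  [0,-80,118,-15,-29],
  [0,-107,158,-20,-39],
  [0,-133,197,-20,-49],
  [0,-160,236,-20,-59],
  [0,-187,276,-20,-69],
  [0,-213,315,-20,-78],
  [0,-213,315,-20,-86],
  [0,-213,315,-20,-86],
])

```text
time: 7.6
tool_pos: [425.4, -179.7, 220.2]
tcp_rot: [-3.137, 0.002, 1.626]
contact_force: [-0.6, 0.6, -0.6]
grip_width: 92.1
```

```bash
python3 - <<'E'
from plant import bot
from h import *
c=bot.capture("wrist");cv2.imwrite("pics/wrist3.png",c["color"][:,:,::-1]);np.savez("wrist3.npz",**c)
o=bot.get_obs();print(o["time"],o["tool_pos"],o["tcp_rot"],o["joint_positions"])
E
```

```text
7.65 [ 425.72609003 -179.34482577  220.37156956] [-3.13715514e+00  1.82500902e-03  1.62588690e+00] [-0.56201973  0.23430336  1.69524616 -0.00432794  1.21460915 -0.61559189]
```

View pics/wrist3.png

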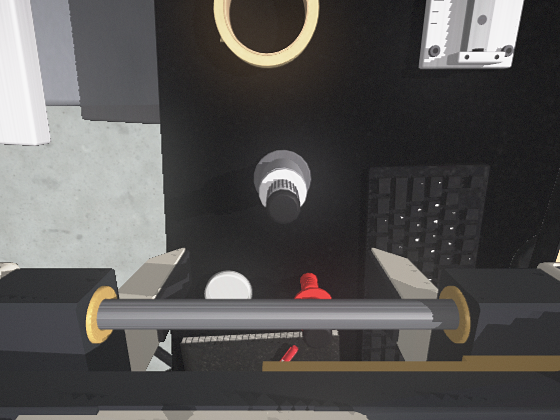

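```bash
python3 - <<'E'
from h import *
w=load("wrist3.npz");t=load("top0.npz")
crop(w,235,135,335,305,4,"w3a.png")
P=cloud(w,250,140,315,230).reshape(-1,3)
k=P[(P[:,2]>114)&(P[:,2]<121)]
(c,r)=cv2.minEnclosingCircle(k[:,:2].astype(np.float32));print("cap",c,r,len(k),k[:,2].mean())
k=P[(P[:,2]>59)&(P[:,2]<64)];(c,r)=cv2.minEnclosingCircle(k[:,:2].astype(np.float32));print("rim/flange?",c,r,len(k))
k=P[(P[:,2]>65)&(P[:,2]<69)];(c,r)=cv2.minEnclosingCircle(k[:,:2].astype(np.float32));print("flange",c,r,len(k))
print("red",onz(t,325+570/7,215+115/7,110))
P=cloud(w,285,265,340,298).reshape(-1,3);P=P[(P[:,2]>5)&(P[:,2]<130)];print(P.min(0),P.max(0))
E
```

```text
cap (429.886962890625, -180.64707946777344) 14.438971519470215 894 116.35134079147696
rim/flange? (429.8684387207031, -180.5039520263672) 23.75518226623535 127
flange (430.0640563964844, -180.66336059570312) 22.800729751586914 665
red [ 466.52865204 -309.5426387   110.        ]
[ 450.63296898 -312.01164894    5.0204036 ] [ 490.22430236 -287.9660036    62.21056931]
```

View pics/w3a.png

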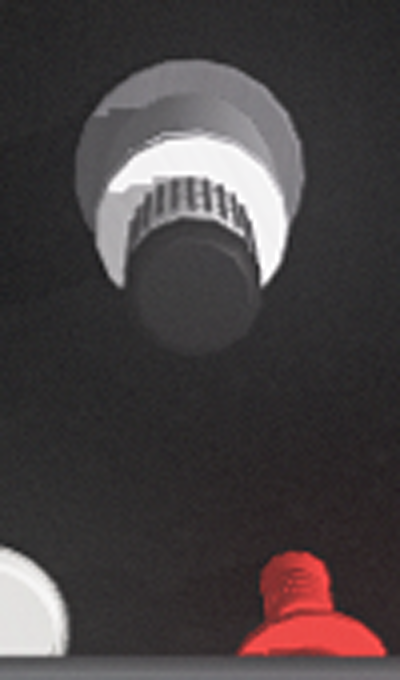

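Request:
carry_out([
  [0,-1.5,4.2,50,0],
  [0,-1.5,4.2,100,0],
  [0,-1.5,4.2,140,0],
  [0,-1.5,4.2,149,0],
  [1,-1.5,4.2,149,0],
  [1,-1.5,4.2,149,0],
  [1,-1.5,4.2,149,0],
  [1,-1.5,4.2,149,0],
  [1,-1.5,4.2,149,0],
  [1,-1.5,4.2,149,0],
])

```text
time: 8.9
tool_pos: [429.4, -181.0, 71.5]
tcp_rot: [-3.137, 0.002, 1.626]
contact_force: [-0.2, -0.1, -0.1]
grip_width: 36.4
```

Request:
carry_out([
  [1,0,0,0,0],
  [1,0,0,0,0],
  [1,0,0,0,0],
  [1,0,0,0,0],
])

```text
time: 9.4
tool_pos: [429.3, -180.9, 71.4]
tcp_rot: [-3.137, 0.002, 1.626]
contact_force: [-1.1, 0.1, 0.6]
grip_width: 27.3
```

Request:
carry_out([
  [1,0,0,-10,0],
  [1,0,0,-25,0],
  [1,0,0,-38,0],
  [1,0,0,-44,0],
  [1,0,0,-44,0],
  [1,0,0,-44,0],
])

```text
time: 10.15
tool_pos: [429.2, -180.7, 115.1]
tcp_rot: [-3.136, 0.001, 1.626]
contact_force: [-0.1, 0.3, -3.2]
grip_width: 27.5
```

```bash
python3 - <<'E'
from plant import bot
from h import *
c=bot.capture("wrist");np.savez("wrist4.npz",**c);s=bot.capture("side");np.savez("side4.npz",**s)
crop(c,180,100,380,300,3,"w4.png");crop(s,180,180,280,330,4,"s4.png")
o=bot.get_obs();print(o["time"],o["tool_pos"],o["tcp_rot"],o["contact_force"],o["moment"])
E
```

```text
10.25 [ 429.19372584 -180.71409273  115.00203622] [-3.13626032e+00  1.29057628e-03  1.62571236e+00] [-0.06583057 -0.50851917 -3.55335269] [-0.04071402  0.05906396  0.00402491]
```

View pics/w4.png

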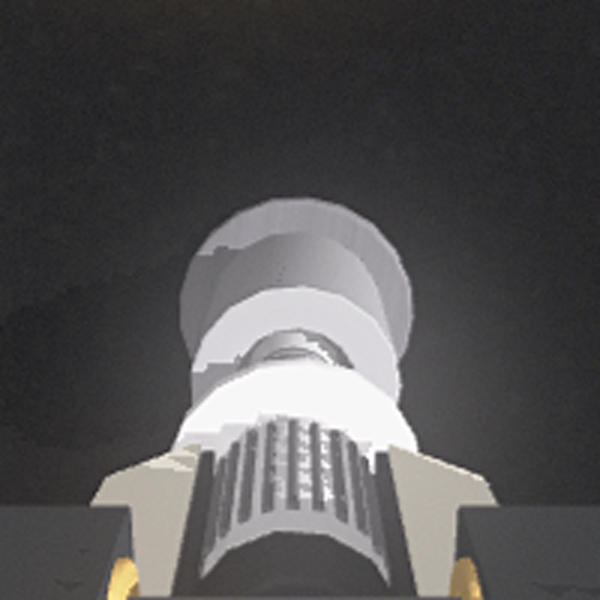

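View pics/s4.png

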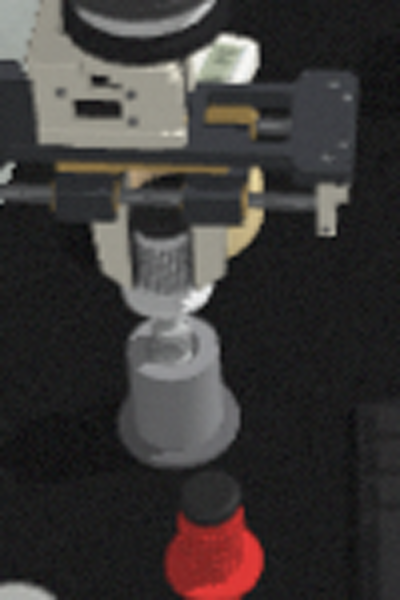

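Request:
carry_out([
  [1,-2.5,0,0,0],
  [1,-5.6,0,-0.4,0],
  [1,-8.8,0,-0.7,0],
  [1,-12,0,-0.8,0],
  [1,-15.2,0,-0.8,0],
  [1,-18.4,0,-0.6,0],
  [1,-21.5,0,-0.4,0],
  [1,-21.5,0,-0.4,0],
])

```text
time: 11.25
tool_pos: [430.1, -201.3, 115.3]
tcp_rot: [-3.136, -0.001, 1.625]
contact_force: [0.1, 4.5, -1.1]
grip_width: 27.5
```

```bash
python3 - <<'E'
from plant import bot
from h import *
c=bot.capture("wrist");np.savez("wrist5.npz",**c)
crop(c,180,100,380,300,3,"w5.png")
o=bot.get_obs();print(o["time"],o["tool_pos"],o["tcp_rot"],o["contact_force"],o["moment"])
E
```

```text
11.3 [ 430.0723207  -201.30227897  115.34979478] [-3.13555453e+00 -9.17483128e-04  1.62526709e+00] [ 0.33475839  5.16143976 -0.65401378] [ 1.04507596 -0.01743073 -0.00535555]
```

View pics/w5.png

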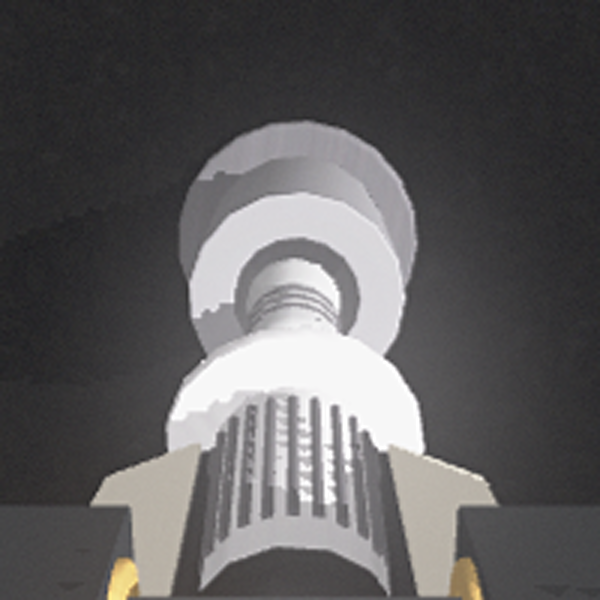

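Request:
carry_out([
  [1,-3.5,0,0.4,0],
  [1,-7,0,0.8,0],
  [1,-10,0,1.5,0],
  [1,-13.2,0,2.3,0],
  [1,-16.4,0,3.3,0],
  [1,-19.4,0,4.3,0],
  [1,-21.7,0,5.2,0],
  [1,-21.7,0,5.2,0],
])

```text
time: 12.3
tool_pos: [431.3, -223.3, 110.0]
tcp_rot: [-3.136, -0.001, 1.625]
contact_force: [0.1, 3.5, 0.3]
grip_width: 27.3
```

```bash
python3 - <<'E'
from plant import bot
from h import *
c=bot.capture("wrist");np.savez("wrist6.npz",**c)
crop(c,180,100,380,300,3,"w6.png")
o=bot.get_obs();print(o["time"],o["tool_pos"],o["tcp_rot"],o["contact_force"],o["moment"])
E
```

```text
12.35 [ 431.25559014 -223.19492441  110.06185907] [-3.13563083e+00 -7.27617679e-04  1.62504863e+00] [-0.17366373  3.21769637  1.74517186] [ 0.56836844  0.07368239 -0.05416766]
```

View pics/w6.png

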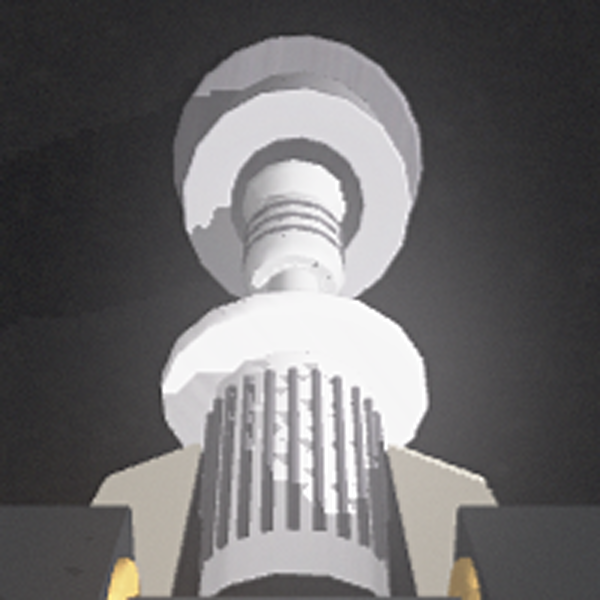

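Request:
carry_out([
  [1,-5,0,-10,0],
  [1,-10,0,-20,0],
  [1,-15,0,-32,0],
  [1,-15,0,-60,0],
  [1,-15,0,-90,0],
  [1,-15,0,-90,0],
  [1,-15,0,-90,0],
])

```text
time: 13.22
tool_pos: [432.2, -238.2, 199.4]
tcp_rot: [-3.135, -0.001, 1.625]
contact_force: [1.1, 0.7, -3.4]
grip_width: 27.3
```

```bash
python3 - <<'E'
from plant import bot
from h import *
c=bot.capture("wrist");np.savez("wrist7.npz",**c);s=bot.capture("side");np.savez("side7.npz",**s);t=bot.capture("top");np.savez("top7.npz",**t)
crop(c,180,100,380,300,3,"w7.png");crop(s,150,130,300,330,3,"s7.png")
o=bot.get_obs();print(o["time"],o["tool_pos"],o["tcp_rot"],o["contact_force"],o["moment"])
E
```

```text
13.375 [ 432.06515088 -237.91726042  198.8709933 ] [-3.13383496e+00 -2.10698925e-03  1.62505113e+00] [ 0.62865303  0.28895637 -2.54695646] [-0.15911419  0.05574162  0.01309478]
```

View pics/w7.png

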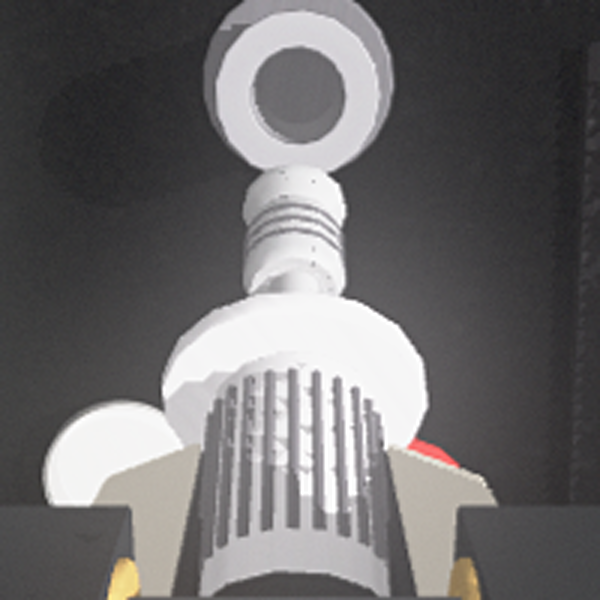

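View pics/s7.png

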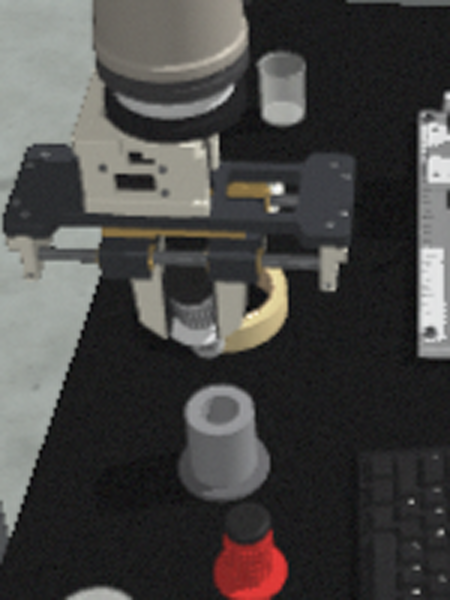

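```bash
cat > fit.py <<'E'
from h import *
from scipy.optimize import least_squares
def fit(wf,tcp,show=True):
    w=load(wf); a=w
    P=cloud(w,255,150,303,292)
    G=np.array(tcp)+[0,0,18.8]
    u0=np.array([0.03,-.5,.866])
    q=P.reshape(-1,3); 
    def res(p,ret=False):
        u=np.array([p[2],p[3],1]);u/=np.linalg.norm(u); c=G+[p[0],p[1],0]
        d=q-c; ax=d@u; r=np.linalg.norm(d-np.outer(ax,u),axis=1); return ax,r
    p=np.array([0,0,.03,-.55])
    for it in range(6):
        ax,r=res(p)
        mb=(ax>-18)&(ax<8)&(abs(r-14)<(4 if it<2 else 1.5))
        mc=(ax<-60)&(ax>-78)&(abs(r-11)<(5 if it<2 else 2))
        ms=mb|mc; R=np.where(mb,14,11)[ms]
        p=least_squares(lambda x:res(x)[1][ms]-R,p,loss="soft_l1",f_scale=.5).x
    ax,r=res(p);u=np.array([p[2],p[3],1]);u/=np.linalg.norm(u)
    if show: print("n",mb.sum(),mc.sum(),"off",p[:2],"u",u.round(4),"tilt",np.degrees(np.arccos(u[2])).round(2))
    if show:
        for lo in range(-90,30,4):
            k=(ax>=lo)&(ax<lo+4)&(r<40)
            if k.sum()>5: print(lo,k.sum(),np.percentile(r[k],[10,50,90]).round(1))
    return G+[p[0],p[1],0],u,ax,r,q
E
python3 - <<'E'
from fit import *
c,u,ax,r,q=fit("wrist7.npz",[432.07,-237.9,198.9]); print(c)
n=np.array([.0305,-.499,.866]);print("ang to nipple",np.degrees(np.arccos(u@n)))
E
```

```text
n 2018 597 off [0.55072009 6.23668152] u [ 0.0272 -0.4019  0.9153] tilt 23.76
-82 120 [11.1 11.9 12.5]
-78 203 [10.  10.9 12. ]
-74 75 [ 9.9 10.6 11.1]
-70 131 [10.4 10.9 11.5]
-66 133 [10.3 10.9 11.5]
-62 152 [10.2 10.8 11.4]
-58 289 [ 6.7  9.7 10.9]
-54 205 [5.5 7.3 9.4]
-50 27 [5.4 5.8 6.2]
-30 47 [22.2 22.7 23.1]
-26 921 [14.5 19.6 23.1]
-22 328 [13.4 14.1 20.2]
-18 261 [13.5 14.2 15. ]
-14 302 [13.4 14.2 15. ]
-10 314 [13.3 14.1 14.9]
-6 312 [13.2 14.  14.8]
-2 333 [13.1 14.  14.7]
2 343 [13.  13.9 14.7]
6 369 [12.9 13.7 14.6]
10 410 [12.7 13.5 14.4]
14 388 [12.5 13.2 13.8]
18 132 [12.7 13.2 13.9]
[ 432.62072009 -231.66331848  217.7       ]
ang to nipple 6.273047175078486
```

```bash
python3 - <<'E'
from fit import *
c,u,ax,r,q=fit("wrist7.npz",[432.07,-237.9,198.9],False)
w=load("wrist7.npz")
# barrel alone
def cyl(pts,R,c0,u0):
    def f(p):
        v=np.array([p[2],p[3],1]);v/=np.linalg.norm(v);d=pts-(c0+[p[0],p[1],0]);a=d@v
        return np.linalg.norm(d-np.outer(a,v),axis=1)-R
    p=least_squares(f,[0,0,u0[0]/u0[2],u0[1]/u0[2]],loss="soft_l1",f_scale=.5).x
    v=np.array([p[2],p[3],1]);v/=np.linalg.norm(v);return c0+[p[0],p[1],0],v
m=(ax>-17)&(ax<10)&(abs(r-14)<2)
cb,ub=cyl(q[m],14,c,u);print("barrel",cb,ub,np.degrees(np.arccos(ub[2])))
m=(ax<-60)&(ax>-76)&(abs(r-11)<2)
cc,uc=cyl(q[m],11,c-68*u,u);print("coupler",cc,uc,np.degrees(np.arccos(uc[2])))
# flange plane
P=cloud(w,230,195,330,250).reshape(-1,3);d=P-c;a=d@u;rr=np.linalg.norm(d-np.outer(a,u),axis=1)
m=(rr>15.5)&(rr<22.5)&(abs(a+23.5)<4);k=P[m]
for _ in range(4):
    mm=k.mean(0);v=np.linalg.svd(k-mm,full_matrices=False)[2][2];v*=np.sign(v[2]);e=(k-mm)@v;k=k[abs(e)<1.2]
print("flange",len(k),mm,v,np.degrees(np.arccos(v[2])), "axial",(mm-c)@u)
E
```

```text
barrel [ 432.65280714 -231.75707758  217.7       ] [ 0.03499812 -0.4238325   0.90506416] 25.168073648246583
coupler [ 430.76392164 -204.51581355  155.46170982] [ 0.03324467 -0.37546983  0.9262382 ] 22.14418866067667
flange 1543 [ 431.56187722 -213.57868532  200.87360332] [ 0.02870929 -0.42032945  0.90691727] 24.91724245951424 axial -22.698120657623925
```

Request:
carry_out([
  [1,0,0,30,0],
  [1,0,0,57,0],
  [1,4,0,68,0],
  [1,9,0,78,0],
  [1,14,0,88,0],
  [1,14,0,88,0],
  [1,10,0,89.5,0],
  [1,7,0,91,0],
  [1,5,0,92,0],
  [1,5,0,92,0],
])

```text
time: 14.62
tool_pos: [432.5, -234.6, 109.5]
tcp_rot: [-3.138, 0.003, 1.626]
contact_force: [-2.4, -3.3, 12.0]
grip_width: 27.4
```

```bash
python3 - <<'E'
from plant import bot
from fit import *
c=bot.capture("wrist");np.savez("wrist8.npz",**c)
crop(c,180,100,380,300,3,"w8.png")
o=bot.get_obs();print(o["time"],o["tool_pos"],o["tcp_rot"],o["contact_force"],o["moment"])
c,u,*_=fit("wrist8.npz",o["tool_pos"],False);print(c-o["tool_pos"],u,np.degrees(np.arccos(u[2])))
E
```

```text
14.675 [ 432.49247544 -234.60940639  109.52484496] [-3.13782186e+00  3.06824996e-03  1.62555669e+00] [-2.70031304 -3.41778822 12.07916542] [-0.41658058  0.73173047  0.13089148]
[ 0.2020871   8.02483053 18.8       ] [ 0.04670948 -0.5027265   0.86318265] 30.324168776037908
```

View pics/w8.png

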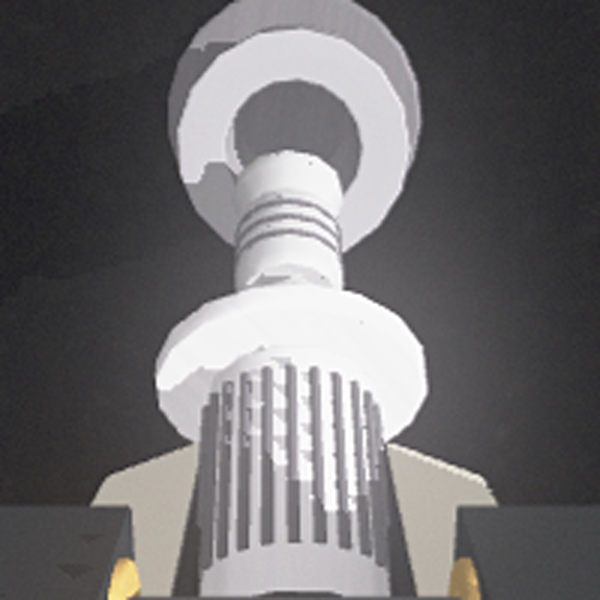

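Request:
carry_out([
  [1,-3,0,-8,0],
  [1,-6,0,-20,0],
  [1,-6,0,-50,0],
  [1,-6,0,-90,0],
  [1,-6,0,-90,0],
  [1,-6,0,-90,0],
])

```text
time: 15.42
tool_pos: [432.7, -239.7, 198.7]
tcp_rot: [-3.137, 0.002, 1.626]
contact_force: [0.5, 0.9, -3.8]
grip_width: 27.0
```

```bash
cat > meas.py <<'E'
from fit import *
def meas(f,tcp,box=(230,195,330,250)):
    w=load(f)
    c,u,ax,r,q=fit(f,tcp,False)
    print("axis-grasp offset",(c-tcp).round(2),"u",u.round(4),"tilt",np.degrees(np.arccos(u[2])).round(2))
    P=cloud(w,*box).reshape(-1,3);d=P-c;a=d@u;rr=np.linalg.norm(d-np.outer(a,u),axis=1)
    m=(rr>15.5)&(rr<22.5)&(abs(a+23.5)<6);k=P[m]
    for _ in range(4):
        mm=k.mean(0);v=np.linalg.svd(k-mm,full_matrices=False)[2][2];v*=np.sign(v[2]);e=(k-mm)@v;k=k[abs(e)<1.2]
    print("flange",len(k),v.round(3),np.degrees(np.arccos(v[2])).round(2),"axial",((mm-c)@u).round(2))
    fa=(mm-c)@u; print("mouth-tcp",(c+u*(fa-59)-tcp).round(2),"seat-tcp",(c+u*(fa-59+14.2)-tcp).round(2))
    n=np.array([.0305,-.499,.866]);print("ang to nipple",np.degrees(np.arccos(u@n)).round(2))
    m=(ax<-70)&(ax>-95)&(r<13);print("lowest coupler ax",np.percentile(ax[m],[1,3,10]).round(1) if m.sum() else None)
    return c,u
E
python3 - <<'E'
from plant import bot
from meas import *
c=bot.capture("wrist");np.savez("wrist9.npz",**c);s=bot.capture("side");np.savez("side9.npz",**s)
o=bot.get_obs();print(o["time"],o["tool_pos"],o["tcp_rot"],o["contact_force"],o["moment"])
crop(c,180,100,380,300,3,"w9.png")
meas("wrist7.npz",np.array([432.07,-237.9,198.9]))
meas("wrist9.npz",np.array(o["tool_pos"]))
E
```

```text
15.525 [ 432.42663315 -239.66143219  198.09645372] [-3.13556279e+00  1.01922681e-03  1.62563584e+00] [ 0.28471971 -0.44963174 -3.31161451] [-0.14030798  0.08034945 -0.01128394]
axis-grasp offset [ 0.55  6.24 18.8 ] u [ 0.0272 -0.4019  0.9153] tilt 23.76
flange 1539 [ 0.029 -0.42   0.907] 24.89 axial -22.7
mouth-tcp [ -1.67  39.07 -55.98] seat-tcp [ -1.29  33.37 -42.98]
ang to nipple 6.27
lowest coupler ax [-82.  -81.2 -80.1]
axis-grasp offset [ 0.53  8.04 18.8 ] u [ 0.041  -0.4812  0.8756] tilt 28.88
flange 1493 [ 0.042 -0.502  0.864] 30.25 axial -21.26
mouth-tcp [ -2.76  46.67 -51.48] seat-tcp [ -2.18  39.83 -39.04]
ang to nipple 1.44
lowest coupler ax [-79.9 -78.9 -77.3]
```

View pics/w9.png

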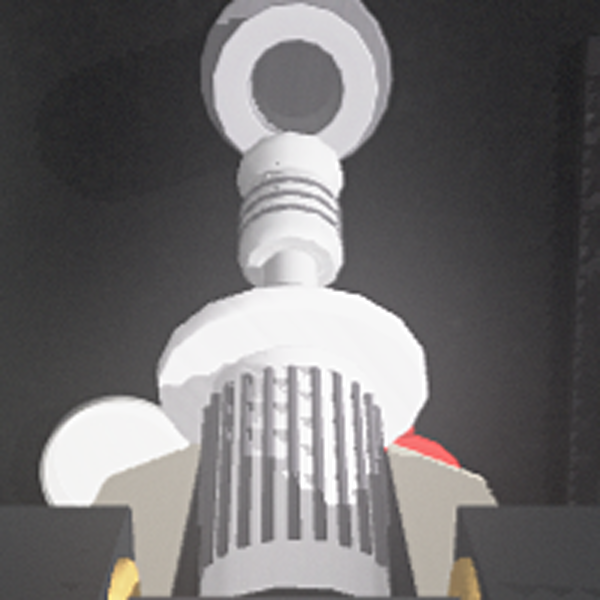

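```bash
python3 - <<'E'
from h import *
t=load("top0.npz")
P=cloud(t,300,60,560,160).reshape(-1,3);k=P[(P[:,2]>100)&(P[:,2]<700)]
for y in range(-500,20,40):
    s=k[(k[:,1]>=y)&(k[:,1]<y+40)]
    if len(s): print(y,len(s),s[:,0].min().round(),s[:,2].min().round(),s[:,2].max().round(),s[:,1].max().round())
E
```

```text
-500 1156 707.0 101.0 384.0 -460.0
-460 1155 706.0 100.0 385.0 -420.0
-420 1143 707.0 100.0 384.0 -380.0
-380 1138 707.0 100.0 385.0 -340.0
-340 1134 707.0 100.0 386.0 -300.0
-300 1129 707.0 100.0 385.0 -260.0
-260 1123 707.0 101.0 385.0 -220.0
-220 1128 707.0 101.0 385.0 -180.0
-180 1114 707.0 100.0 385.0 -140.0
-140 1095 705.0 101.0 385.0 -100.0
-100 399 704.0 104.0 385.0 -88.0
```

Request:
carry_out([
  [1,20,0,0,0],
  [1,50,10,0,0],
  [1,85,22,0,0],
  [1,120,40,0,0],
  [1,155,65,0,0],
  [1,190,95,0,0],
  [1,220,125,0,0],
  [1,240,155,0,0],
  [1,244,180,0,0],
  [1,244,187,0,0],
])

```text
time: 16.77
tool_pos: [605.7, 15.8, 195.3]
tcp_rot: [-3.133, 0.0, 1.627]
contact_force: [0.8, -0.0, -3.5]
grip_width: 27.6
```

Request:
carry_out([
  [1,0,0,15,0],
  [1,0,0,35,0],
  [1,0,0,50,0],
  [1,0,0,50,0],
  [1,0,0,50,0],
])

```text
time: 17.4
tool_pos: [605.4, 15.6, 145.8]
tcp_rot: [-3.134, 0.0, 1.627]
contact_force: [0.5, -0.0, -2.6]
grip_width: 27.5
```

```bash
python3 - <<'E'
from plant import bot
from meas import *
c=bot.capture("wrist");np.savez("wrist10.npz",**c);s=bot.capture("side");np.savez("side10.npz",**s)
o=bot.get_obs();print(o["time"],o["tool_pos"],o["tcp_rot"],o["contact_force"],o["moment"])
crop(c,180,60,380,300,3,"w10.png");crop(s,220,100,370,260,4,"s10.png")
meas("wrist10.npz",np.array(o["tool_pos"]))
E
```

```text
17.5 [605.66764342  15.67045796 146.17137523] [-3.13479949e+00  6.26212747e-04  1.62711726e+00] [-0.17053666 -0.26269765 -3.81959603] [-0.15929085  0.06416002  0.00736498]
axis-grasp offset [ 0.06  7.44 18.8 ] u [ 0.0429 -0.4825  0.8749] tilt 28.97
flange 1503 [ 0.046 -0.504  0.863] 30.4 axial -22.38
mouth-tcp [ -3.44  46.71 -52.4 ] seat-tcp [ -2.83  39.85 -39.98]
ang to nipple 1.43
lowest coupler ax [-80.9 -80.2 -78.4]
```

View pics/w10.png

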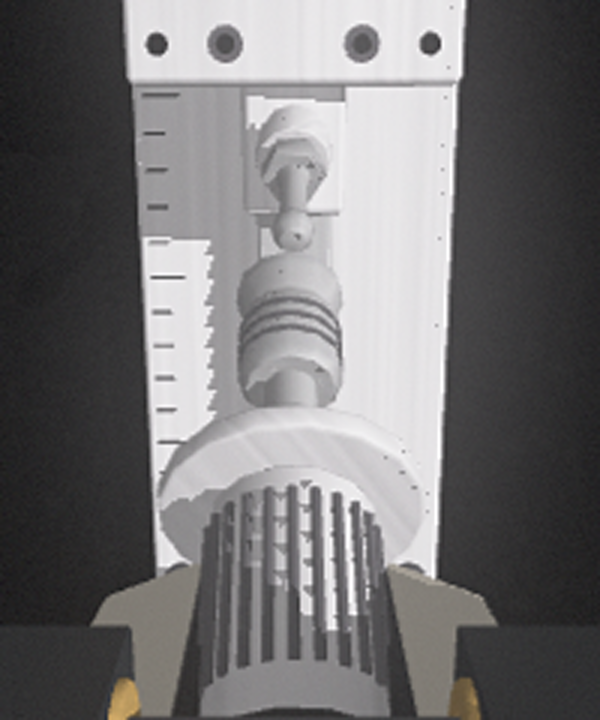

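View pics/s10.png

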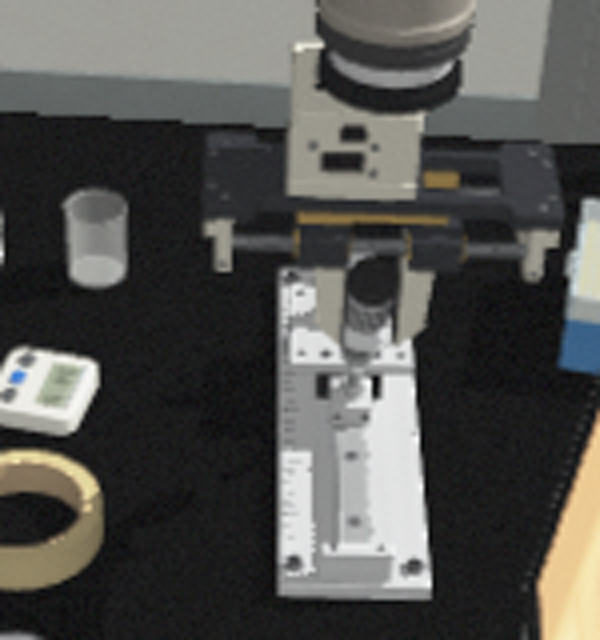

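```bash
python3 - <<'E'
from meas import *
w=load("wrist10.npz");tcp=np.array([605.67,15.67,146.17])
b=(180+294/3,60+231/3)
Q=cloud(w,271,129,287,144).reshape(-1,3);Q=Q[(Q[:,2]>66)&(Q[:,2]<80)]
ball=least_squares(lambda c:np.linalg.norm(Q-c,axis=1)-5,[602.7,74.6,71],loss="soft_l1",f_scale=.5).x
print(len(Q),ball,onz(w,*b,71))
c,u=meas("wrist10.npz",tcp)
n=np.array([.0305,-.499,.866])
seat=tcp+[-2.83,39.85,-39.98]
for B in (ball,np.array([602.5,74.6,71])):
    d=B-seat; print(d, "along",d@n,"lat",(d-(d@n)*n).round(2))
    l=(B-c)-((B-c)@u)*u;print("ball off pump axis",l.round(2))
E
```

```text
171 [602.06604619  74.71378686  70.14604395] [602.64407483  74.42550064  71.        ]
axis-grasp offset [ 0.05  7.44 18.8 ] u [ 0.0429 -0.4825  0.8749] tilt 28.97
flange 1503 [ 0.046 -0.504  0.863] 30.4 axial -22.38
mouth-tcp [ -3.44  46.71 -52.4 ] seat-tcp [ -2.83  39.85 -39.98]
ang to nipple 1.43
lowest coupler ax [-80.9 -80.2 -78.4]
[ -0.77395381  19.19378686 -36.04395605] along -40.81537117204594 lat [ 0.47 -1.17 -0.7 ]
ball off pump axis [ 0.98 -0.51 -0.33]
[ -0.34  19.08 -35.19] along -40.00582999999999 lat [ 0.88 -0.88 -0.54]
ball off pump axis [ 1.38 -0.23 -0.19]
```

Request:
carry_out([
  [1,3,0.3,6,0],
  [1,7,0.6,14,0],
  [1,11,0.6,21.7,0],
  [1,11,0.6,21.7,0],
  [1,12,0.6,23.4,0],
  [1,13,0.6,25.2,0],
  [1,13,0.6,25.2,0],
])

```text
time: 18.38
tool_pos: [605.3, 28.6, 120.9]
tcp_rot: [-3.135, 0.001, 1.627]
contact_force: [-0.6, -0.8, -3.7]
grip_width: 27.3
```

```bash
python3 - <<'E'
from plant import bot
from meas import *
c=bot.capture("wrist");np.savez("wrist11.npz",**c)
o=bot.get_obs();print(o["time"],o["tool_pos"],o["tcp_rot"],o["contact_force"],o["moment"])
crop(c,180,60,380,300,3,"w11.png")
meas("wrist11.npz",np.array(o["tool_pos"]))
E
```

```text
18.425 [605.29593957  28.58446979 120.95810564] [-3.13467111e+00  6.79612657e-04  1.62711490e+00] [-0.39265519 -0.57766378 -4.18335237] [-0.31286691  0.13315043 -0.01339744]
axis-grasp offset [ 0.3   7.62 18.8 ] u [ 0.0431 -0.4788  0.8769] tilt 28.73
flange 1502 [ 0.045 -0.496  0.867] 29.88 axial -22.12
mouth-tcp [ -3.19  46.46 -52.34] seat-tcp [ -2.58  39.66 -39.88]
ang to nipple 1.62
lowest coupler ax [-80.9 -79.8 -78.1]
```

View pics/w11.png

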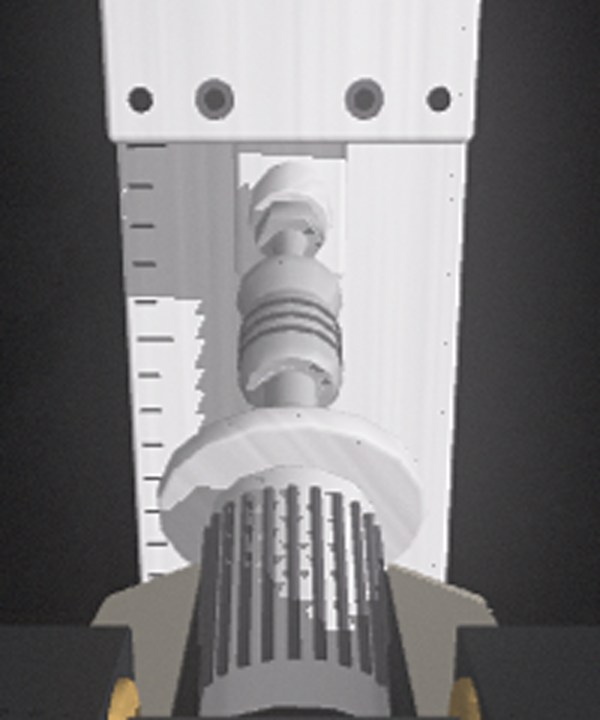

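Request:
carry_out([
  [1,1.3,0,2.1,0],
  [1,2.6,0,4.2,0],
  [1,3.9,0,6.3,0],
  [1,5.2,0,8.4,0],
  [1,6.2,0,10,0],
  [1,6.8,0,11.1,0],
  [1,6.8,0,11.1,0],
])

```text
time: 19.3
tool_pos: [604.7, 35.4, 109.7]
tcp_rot: [-3.134, 0.001, 1.627]
contact_force: [-0.3, -2.2, -4.1]
grip_width: 27.3
```

```bash
python3 - <<'E'
from plant import bot
from meas import *
c=bot.capture("wrist");np.savez("wrist12.npz",**c)
o=bot.get_obs();print(o["time"],o["tool_pos"],o["tcp_rot"],o["contact_force"],o["moment"])
crop(c,180,60,380,300,3,"w12.png")
meas("wrist12.npz",np.array(o["tool_pos"]))
E
```

```text
19.35 [604.71772122  35.37508605 109.74452162] [-3.13429539e+00  5.89822138e-04  1.62711896e+00] [ 0.80222161 -3.39445291 -3.86796359] [-0.58256044  0.14090967  0.06728041]
axis-grasp offset [ 0.38  7.6  18.8 ] u [ 0.0448 -0.4743  0.8792] tilt 28.45
flange 1501 [ 0.045 -0.494  0.868] 29.72 axial -22.07
mouth-tcp [ -3.26  46.05 -52.48] seat-tcp [ -2.62  39.31 -39.99]
ang to nipple 1.9
lowest coupler ax [-80.5 -80.1 -78.3]
```

View pics/w12.png

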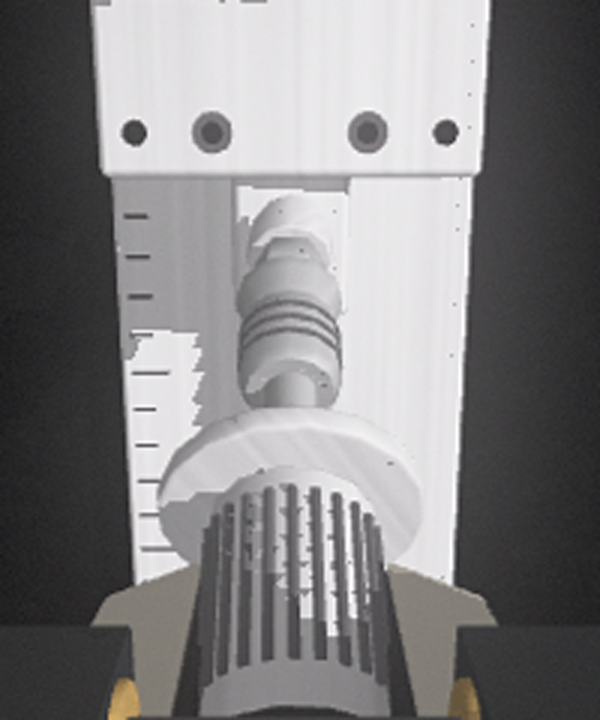

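Request:
carry_out([
  [1,0.5,0,0.9,0],
  [1,1,0,1.7,0],
  [1,1.5,0,2.6,0],
  [1,2,0,3.5,0],
  [1,2,0,3.5,0],
])

```text
time: 19.98
tool_pos: [605.0, 36.4, 107.5]
tcp_rot: [-3.136, 0.002, 1.627]
contact_force: [-2.6, -6.6, 5.6]
grip_width: 27.2
```

```bash
python3 - <<'E'
from plant import bot
from meas import *
c=bot.capture("wrist");np.savez("wrist13.npz",**c)
o=bot.get_obs();print(o["time"],o["tool_pos"],o["tcp_rot"],o["contact_force"],o["moment"])
meas("wrist13.npz",np.array(o["tool_pos"]))
E
```

```text
20.025 [604.96891738  36.37245173 107.58856199] [-3.13573562e+00  2.24817392e-03  1.62716084e+00] [-3.4200527  -6.16216064  4.94543813] [-1.15118749  0.57588194  0.19017761]
axis-grasp offset [ 0.3   7.68 18.8 ] u [ 0.0464 -0.4758  0.8783] tilt 28.56
flange 1514 [ 0.045 -0.496  0.867] 29.85 axial -22.04
mouth-tcp [ -3.46  46.24 -52.38] seat-tcp [ -2.8   39.48 -39.91]
ang to nipple 1.86
lowest coupler ax [-94.5 -90.3 -77.4]
```

Request:
carry_out([
  [1,1.2,0,1.8,0],
  [1,1.8,0,2.8,0],
  [1,2.4,0,3.8,0],
  [1,3,0,4.8,0],
  [1,3.6,0,5.8,0],
  [1,3.6,0,5.8,0],
])

```text
time: 20.78
tool_pos: [605.1, 38.7, 103.5]
tcp_rot: [-3.137, 0.004, 1.627]
contact_force: [-4.1, -9.0, 8.0]
grip_width: 26.9
```

```bash
python3 - <<'E'
from plant import bot
from meas import *
c=bot.capture("wrist");np.savez("wrist14.npz",**c)
o=bot.get_obs();print(o["time"],o["tool_pos"],o["tcp_rot"],o["contact_force"],o["moment"])
meas("wrist14.npz",np.array(o["tool_pos"]))
crop(c,180,60,380,300,3,"w14.png")
E
```

```text
20.825 [605.07530009  38.6463541  103.52630248] [-3.1371697   0.0043645   1.62724562] [-3.56931334 -8.2822689   8.24187637] [-1.34781867  0.92133049  0.18331988]
axis-grasp offset [-1.15 31.42 18.8 ] u [ 0.0591 -0.3879  0.9198] tilt 23.1meas.py:9: RuntimeWarning: Mean of empty slice.
  mm=k.mean(0);v=np.linalg.svd(k-mm,full_matrices=False)[2][2];v*=np.sign(v[2]);e=(k-mm)@v;k=k[abs(e)<1.2]
  ret = um.true_divide(
Traceback (most recent call last):
  File "meas.py", line 9, in meas
    mm=k.mean(0);v=np.linalg.svd(k-mm,full_matrices=False)[2][2];v*=np.sign(v[2]);e=(k-mm)@v;k=k[abs(e)<1.2]
                   ~~~~~~~~~~~~~~~~~~~~~~~~~~~~~~~~~~~~~~~~~~^^^
IndexError: index 2 is out of bounds for axis 0 with size 0
```

```bash
python3 - <<'E'
from fit import *
w=load("wrist14.npz");crop(w,180,60,380,300,3,"w14.png")
def barrel(f,tcp,u0=(.046,-.476,.878),off=(.3,7.7,18.8)):
    w=load(f);q=cloud(w,255,150,303,292).reshape(-1,3);c0=np.array(tcp)+off;u=np.array(u0);c=c0
    for _ in range(3):
        d=q-c;a=d@u;r=np.linalg.norm(d-np.outer(a,u),axis=1);k=q[(a>-17)&(a<10)&(abs(r-14)<2)]
        def g(p):
            v=np.array([p[2],p[3],1]);v/=np.linalg.norm(v);d=k-(c0+[p[0],p[1],0]);return np.linalg.norm(d-np.outer(d@v,v),axis=1)-14
        p=least_squares(g,[0,0,u[0]/u[2],u[1]/u[2]],loss="soft_l1",f_scale=.5).x
        u=np.array([p[2],p[3],1]);u/=np.linalg.norm(u);c=c0+[p[0],p[1],0]
    P=cloud(w,230,185,330,250).reshape(-1,3);d=P-c;a=d@u;rr=np.linalg.norm(d-np.outer(a,u),axis=1)
    m=(rr>16)&(rr<22)&(a>-30)&(a<-15)
    print(f,(c-tcp).round(2),u.round(3),np.degrees(np.arccos(u[2])).round(2),"flange ax",np.median(a[m]).round(2))
    n=np.array([.0305,-.499,.866]); fa=np.median(a[m]); seat=c+u*(fa-59+14.2); dd=np.array([602.5,74.6,70.7])-seat
    print("  ang",np.degrees(np.arccos(u@n)).round(2),"stroke est",(dd@u).round(2),"lat",(dd-(dd@u)*u).round(2))
    # plate / carriage edge
barrel("wrist12.npz",[604.72,35.38,109.74])
barrel("wrist13.npz",[604.97,36.37,107.59])
barrel("wrist14.npz",[605.08,38.65,103.53])
E
```

```text
wrist12.npz [ 0.4   7.51 18.8 ] [ 0.052 -0.495  0.867] 29.84 flange ax -22.33
  ang 1.37 stroke est 1.12 lat [ 0.78 -0.95 -0.59]
wrist13.npz [ 0.34  7.59 18.8 ] [ 0.056 -0.497  0.866] 30.03 flange ax -22.33
  ang 1.61 stroke est 3.52 lat [ 0.78 -0.99 -0.62]
wrist14.npz [ 0.25  7.59 18.8 ] [ 0.052 -0.496  0.867] 29.94 flange ax -22.29
  ang 1.4 stroke est 8.13 lat [ 0.26 -0.9  -0.53]
```

View pics/w14.png

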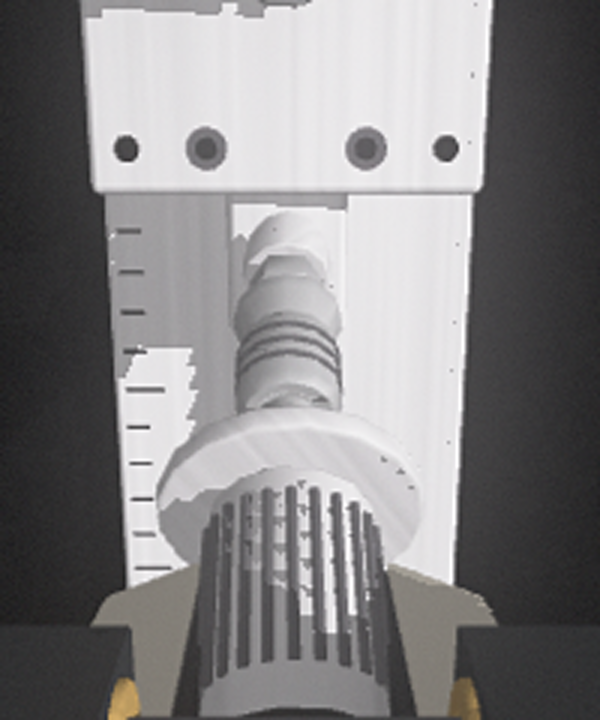

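Request:
carry_out([
  [1,1.3,0,1.8,0],
  [1,1.3,0,1.8,0],
  [1,1.3,0,1.8,0],
])

```text
time: 21.2
tool_pos: [605.2, 38.7, 103.5]
tcp_rot: [-3.138, 0.006, 1.627]
contact_force: [-4.5, -7.0, 8.6]
grip_width: 27.5
```

```bash
python3 - <<'E'
from plant import bot
from fit import *
w=bot.capture("wrist");s=bot.capture("side");np.savez("wrist15.npz",**w)
o=bot.get_obs();print(o["time"],o["tool_pos"],o["contact_force"],o["grip_width"])
print("plate edge now",onz(w,180+285/3,60+191/3,52),"before press",onz(load("wrist11.npz"),180+290/3,60+139/3,52), "before touch",onz(load("wrist10.npz"),180+290/3,60+82/3,52))
cv2.imwrite("pics/w15.png",w["color"][:,:,::-1]);crop(s,220,100,370,260,4,"s15.png")
E
```

```text
21.3 [605.23244854  38.63977696 103.48796263] [-4.2710569  -8.20922112  9.56837743] 27.077147566140656
plate edge now [600.40339884 107.28721583  52.        ] before press [600.57204745 107.42965542  52.        ] before touch [599.72599462 107.01608417  52.        ]
```

View pics/w15.png

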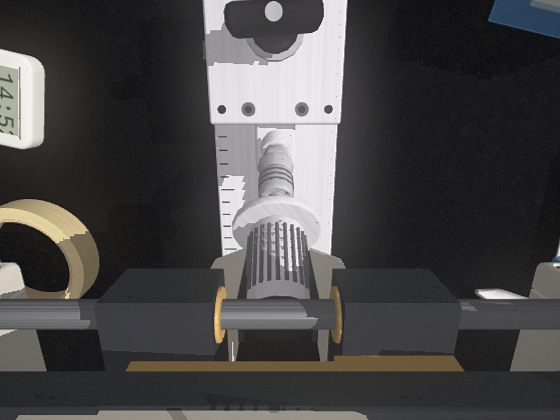

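View pics/s15.png

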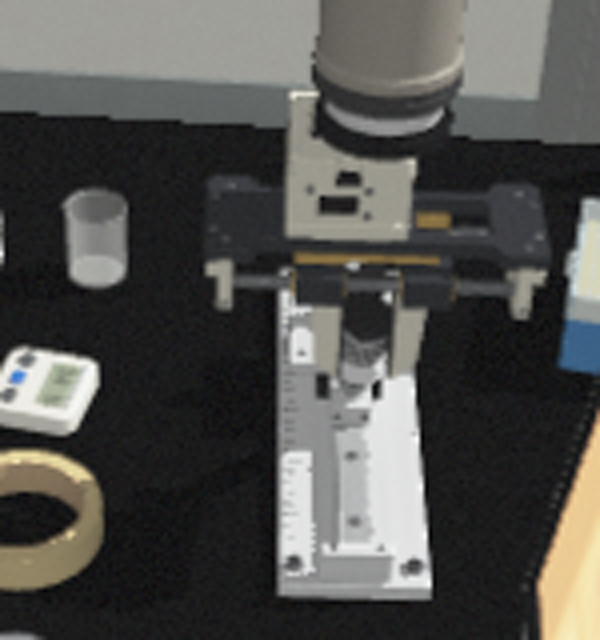

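The carriage plate edge hasn't moved (y 107.3 against 107.0 before contact). The knob wing at (273,15) lies across the rail, and the push is steady, so I'm handing in.

```bash
python3 -c "
from plant import bot
print(bot.close_job())"
```

```text
the job is handed in; nothing more can be done
None
```

I handed the job in with the clamp locked, the aluminium pump snapped onto the nipple, and the gripper still holding it pressed in.

- **Clamp knob:** I turned it clockwise to its stop, measured at about 1.50 rad. The carriage edge stayed within about 0.5 mm.
- **Tilting the pump:** the moves cannot tilt the tool, so I tilted the pump in the grip by pressing its coupler against the stand's rim. The first try gave about 24°, so I repeated it to reach about 29–30°.
- **Last checks:** at about 21 s the pump's axis was about 1.5° from the nipple's. The push along the pump was about 14 N. Both the force and the geometry put the stroke at about 8 mm, and the barrel was not slipping. A force this far above the 6 N snap force, with the seat about 1 mm from the head's axis, indicates that it snapped on.
- **Bystanders:** the beaker and timer look unmoved in the side pictures; I did not measure them again.
- **What disagreed:** one fit using both the barrel and the coupler failed at full press, so the last figures come from the barrel alone. A sideways force of about 4 N across the rail remained at the end. The pump sits about 8 mm off the pads' centre.

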